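# Clamp the newton meter and hold it at half scale

### The job

The newton meter (a tubular spring balance) already lies in the V-blocks of its bench. Swing the bench's hinged steel clamp bar fully down over the meter's neck so that it cannot slide, then pull the meter's plunger out by its end cap until the broad black ring on the plunger lies at the front rim of the casing, to within half a scale division, and hold it there: finish still holding it steady at the mark, not letting go. Leave the wooden block, the slotted masses and the clip-lid box as they are.

Things in the scene. Friction and masses are not known exactly. Their poses are not given: they have to be found in the camera images.
- bench: fixed stand; origin on the table under the meter's axis, z up. Its -x axis is the pull direction, roughly towards the robot. Grey steel plate 210 x 100 mm (x -100 to 110), top 16 mm up; two aluminium V-blocks (x -55 to -25 and 0 to 30, 62 high); at x = 43 the clamp's hinge post (y = +30) and rest post (y = -30, 75 high). The meter's axis runs along x at y = 0, z = 65 mm
- meter: newton meter, 0.2 kg, lying loose along the bench's x axis. Origin: on the axis at the front rim; x axis points to the rear. Clear round casing 32 mm in diameter, 110 long; then a neck 18 in diameter, 16 long; then a rear cap 32 in diameter, 28 long, with a wire eye. Unclamped it slides along the V-blocks; with the bar down in the neck it can creep up to 5 mm with the pull
- plunger (a joint): how far the plunger is drawn out of the casing (m): 0 at rest, end stop 0.100. A spring of 100 N/m plus 0.4 N pulls it back (5.4 N at 0.050). The white plunger, 21 mm in diameter, has a thin black ring every 10 mm (one division, 1 N) and one broad ring, 4 mm wide, whose middle is at the rim at 0.050
- pull_cap (a point): middle of the grip of the plunger's grey end cap, on the axis: 24 mm in diameter, 32 mm long (16 each way), with a 29 mm flange and a wire hook in front of it. At rest it is 26 mm in front of the rim and 65 mm above the table; nothing stands beside it. Moves with the plunger
- broad_ring (a point): middle of the broad black ring, on the axis of the plunger; inside the clear casing, 50 mm behind the rim, at rest. Moves with the plunger
- rim (a point): centre of the casing's front rim, where the scale is read
- clamp (a joint): angle of the clamp bar (rad): 0 fully shut, level across the neck with its outer end on the rest post; 1.57 upright; end stop 1.75. The hinge is stiff: the bar stays where it is left and takes about 2.5 N at the tab to turn
- clamp_hinge (a point): the clamp's hinge pin, which runs along the bench's x axis, at x = 43, y = +30, z = 79 mm of the bench frame
- clamp_tab (a point): middle of the outer (shut: upper) face of the thumb tab. The flat steel bar is 84 mm long from the pin, 10 wide, 8 thick (pin in mid-thickness); the tab is its last 22 mm, 20 wide. This point is 72 mm from the pin; shut, it is at y = -42, z = 83 mm of the bench frame. The bar swings from the +y side over to -y
- block: bystander: dark wooden friction block 110 x 65 x 38 mm with a small wire hook, lying about 0.18 m to the +y side of the bench
- masses: bystander: stack of brass slotted masses on a hanger, 46 mm in diameter, 61 mm high, standing about 0.17 m to the +y side of the bench
- clip_box: bystander: clear box with a clip-on blue lid, 118 x 158 x 60 mm, about 0.21 m to the -y side of the bench
Mind the look-alikes: they are no part of the job. Leave any purple or yellow look-alike of the meter alone.

How it is judged:
On the way, in this order (a step that is already met when the one before it is completed fails the run):
1. the clamp bar is shut over the neck while the plunger is still at rest in the casing (value of joint clamp below 0.07 rad and value of joint plunger below 0.015 m), for 0.2 s.
2. with the bar shut, the plunger is drawn out to the broad ring and held (value of joint clamp below 0.09 rad and value of joint plunger between 0.045 and 0.055 m and contact force between the fingers and meter above 1.5 N), for 0.3 s.
At the end, for the whole second after the job is handed in: Clamp bar shut (under 0.09 rad); meter still in its V-blocks (rim within 6 mm in height and 12 mm along of its place, axis within 0.09 rad); fingers on it with over 1.5 N, holding the plunger still (under 10 mm/s) at 0.050 m +/- 0.005 m (half a division) (all of step 2 and velocity of joint plunger between -0.01 and 0.01 m/s and x of rim in the frame of bench between -0.087 and -0.067 m and z of rim in the frame of bench between 0.059 and 0.071 m and angle between the x axis of meter and the x axis of bench, either way round below 0.09 rad); the arm keeps its last pose, push and grip.
It fails at once if a bystander was moved more than 20 mm (distance of any of block, masses, clip_box from where it was at the start of the episode above 0.02 m).
It also fails if it takes over 54 s, if anything falls off the work surface, if the arm or the gripper's body presses on something with over 40 N, if the wrist force passes 120 N, or if a joint passes its speed limit or range.

### The arm

A 6-joint arm with a two-finger parallel gripper is mounted at the origin on the work surface. World frame = base frame: x ahead of the robot, y to its left, z up, the work surface at z = 0. Lengths are in m, angles in rad, forces in N, time in s.
With the tool pointing down it reaches from about 0.375 to 0.975 m from the base axis. Payload 3.8 kg.
Tool frame: the origin (TCP) lies midway between the tips of the shut fingers; the grasp point (between the pads) lies 19 mm behind it; z points along the fingers, y is the line along which they close (so a half turn about z gives the same grasp; the last joint's range is limited). The gripper opens to 85 mm and grips with 20 to 120 N. Pads are 22 mm wide; open, the fingers measure 114 mm over their backs; the gripper's body (76 mm by 85 mm) begins 54 mm behind the grasp point. The pads swing forward as they close: fully open they stand 13 mm farther back than shut.
Start: joints at [1.223, 0.264, 1.604, -0, 1.274, -0.037], TCP at [0.206, 0.643, 0.231] pointing down, gripper open.
Joint ranges: [-2.63, 2.63], [-0.94, 2.18], [0.31, 2.57], [-1.31, 4.45], [0, 2.66], [-2.55, 2.55]. Speed limits (rad/s): [2.57, 2.57, 3.14, 3.14, 3.14, 3.14].

### API

Orientations are given as a rotation vector (axis times angle).
In Python, from workcell import status, read_camera, workorder, masks_of gives the robot as it stands.
- The arm moves only by the tool drive_tool, never from a script. Its argument "rows" is a list of rows, each a list of 7 numbers: the turn, a rotation vector about the tool's x, y, z in degrees, then the shift along the tool's x, y, z in m, then the opening, from 0 (shut) to 1 (fully open). In form: [[ax, ay, az, tx, ty, tz, claw], ...]. A call has 1 to 8 rows; each row shifts and turns the commanded pose from where the row before left it, along the tool's axes as they then stand; what a row does not reach is not made up. A row lasts 1/12 s, in which the tool goes at most 41.7 mm and 7.16 degrees, less where a joint would pass 70% of its speed; a pose out of reach is approached as far as the arm can. A call is refused whole if a number of a shift passes 0.0417 or a number of a turn 7.16, either way. A call with a gripper value outside its range is refused whole. The fingers move at their own pace and stop on an object; "force" is the grip in N (left out, the last holds). Time passes only in rows, so rows that do not move let the fingers close. It gives the time, the measured TCP pose, the force, the opening and the grip force at its end, in the units of the state.
- status.read_state(): the state, without advancing time (a new reading comes with each control period).
- read_camera(name): name is "side" or "top"; returns a dict with "color" (384x512x3 uint8, red, green, blue), "intrinsics" (3x3 intrinsics, pixels), "D" ([k1, k2, p1, p2, k3] as OpenCV has them; the pictures are not rectified), "world_from_camera" (4x4, takes a point from camera to world coordinates). Camera axes: x right, y up, looking along -z (the intrinsics and any distortion apply to the point x, -y, -z); pixel columns grow to the right and rows downward; lengths in m; the calibration is good to about 2 mm. A picture is of the moment at which its call begins. There is no depth.
- workorder.finish_job(): hands the job in; it is judged then, once.
Trained networks look in a picture, given as the dict that the camera call returned (one of the last four; its "shot" number tells which), for a name from the list of things; names that differ only in an ending like _2 or _b are one class to them, and where a whole thing is asked for, a point or a joint stands for the part that bears it (a point fixed in the world has none). Each returns a list of dicts, best first, with "score" (0 to 1); they miss things now and then, are a little off and sometimes report something else, mostly with a low value. They report only what shows in the picture. A call takes as long as a camera call. They do not tell look-alikes from the thing itself.
- masks_of(picture, name): "mask" (384x512 bool, what is visible of it) and "bbox" ([left, top, right, bottom] in pixels, round what is visible of it).
The state is a dict: "time": time; "q": joint angles; "joint_vel": joint speeds; "joint_torque": joint torques, N m; "tool_pos": TCP position; "tcp_rot": TCP orientation; "wrist_force": force on the tool from outside, world axes, zero at the start; "torque": the same for the moment, N m; "width": opening from 0.0 (shut) to 1.0 (fully open); "grip_force": force on a finger pad.
Only numpy, scipy, OpenCV 4.12 (cv2) and the standard library are available. Lean on these libraries where they do the work, as an engineer would, in place of code of your own. Each camera call takes 0.05 s, during which the arm holds its last target. There are 200 camera calls.

## Working session

There is one attempt and no reset: what is moved stays moved. The work goes in short steps, Python scripts to look and compute and a tool call to move; the robot and the scene stay as the last step left them, time stands still between calls to the robot, and variables do not carry over. Pictures are saved under pics/ and viewed, at most 10 in all, crops included, and the job is handed in when it is done.

Besides the shell and the picture viewer there is one more tool, called after "Emit:" by a JSON object that holds its "method" and its "body". drive_tool: Moves the arm, as the interface text tells. Its arguments: {"type":"object","properties":{"rows":{"type":"array"},"force":{"type":"number"}},"required":["rows"]}

```bash
mkdir -p pics; ls
cat > h.py <<'E'
import numpy as np, cv2
from scipy.spatial.transform import Rotation as R
from workcell import status, read_camera, workorder, masks_of
def proj(p,P):
    T=np.linalg.inv(p["world_from_camera"]); c=(np.atleast_2d(P)@T[:3,:3].T+T[:3,3])*[1,-1,-1]
    return cv2.projectPoints(c.astype(float),np.zeros(3),np.zeros(3),np.array(p["intrinsics"]),np.array(p["D"],float))[0][:,0]
def ray(p,uv):
    n=cv2.undistortPoints(np.array([[uv]],float),np.array(p["intrinsics"]),np.array(p["D"],float))[0,0]
    T=np.array(p["world_from_camera"]); d=T[:3,:3]@np.array([n[0],-n[1],-1]); return T[:3,3],d/np.linalg.norm(d)
def atz(p,uv,z):
    o,d=ray(p,uv); return o+d*(z-o[2])/d[2]
def tri(p1,a,p2,b):
    o1,d1=ray(p1,a);o2,d2=ray(p2,b); A=np.stack([d1,-d2],1); s=np.linalg.lstsq(A,o2-o1,rcond=None)[0]
    x,y=o1+s[0]*d1,o2+s[1]*d2; return (x+y)/2,np.linalg.norm(x-y)
E
python3 - <<'E'
from h import *
ims=[]
for n in("side","top"):
    p=read_camera(n); ims.append(p["color"]); print(n,np.round(p["world_from_camera"],3).tolist())
    for k in("bench","meter","plunger","pull_cap","broad_ring","clamp","clamp_tab","masses","block","clip_box"):
        print(k,[(round(m["score"],2),m["bbox"],np.round(np.argwhere(m["mask"]).mean(0)[::-1],1).tolist()) for m in masks_of(p,k)[:3]])
    cv2.imwrite(f"pics/{n}0.png",cv2.resize(p["color"][:,:,::-1],(800,600),interpolation=cv2.INTER_CUBIC))
s=status.read_state();print(s)
E
```

```text
pics
side [[0.995, 0.056, -0.083, 0.489], [-0.1, 0.497, -0.862, -0.735], [-0.007, 0.866, 0.501, 0.531], [0.0, 0.0, 0.0, 1.0]]
bench [(0.73, [237.9, 197.8, 345.4, 286.7], [290.8, 259.3])]
meter [(0.9, [58.4, 279.8, 166.3, 305.8], [112.8, 293.6]), (0.62, [252.8, 157.1, 297.0, 192.1], [276.1, 174.3]), (0.59, [216.8, 227.7, 335.1, 254.7], [279.1, 242.1])]
plunger [(0.86, [141.4, 292.5, 176.0, 306.6], [154.1, 299.4]), (0.84, [229.0, 242.2, 251.2, 253.1], [240.0, 245.4]), (0.68, [283.8, 183.0, 300.1, 190.9], [290.7, 184.6])]
pull_cap [(0.65, [139.8, 293.5, 179.0, 309.1], [154.8, 299.6]), (0.44, [195.2, 174.8, 213.1, 185.2], [203.3, 181.3]), (0.31, [295.8, 202.9, 315.8, 224.1], [302.7, 212.9])]
broad_ring [(0.83, [138.2, 293.7, 177.7, 307.4], [155.1, 299.7]), (0.82, [215.2, 241.9, 253.8, 255.5], [238.9, 245.4]), (0.46, [281.8, 177.5, 298.8, 194.8], [290.2, 184.3])]
clamp [(0.52, [306.4, 198.4, 319.0, 230.5], [308.3, 210.5])]
clamp_tab [(0.78, [300.3, 198.6, 314.2, 228.6], [307.9, 212.5]), (0.39, [226.3, 197.8, 278.7, 231.5], [252.4, 213.4])]
masses [(0.78, [296.4, 200.9, 314.5, 219.4], [302
[... 1337 characters left out ...]
.1, 202.8], [407.8, 176.0])]
{'time': 1.1, 'q': array([ 1.22311912e+00,  2.63887972e-01,  1.60398883e+00, -5.56421891e-08,
        1.27368404e+00, -3.68928254e-02]), 'joint_vel': array([-0.00028184, -0.00060601,  0.00019839, -0.0006148 , -0.00112143,
        0.00031824]), 'joint_torque': array([ 3.30017083e-04, -5.15090740e+01, -3.67728424e+01, -1.61040384e-04,
        7.79697511e-04, -7.14172401e-06]), 'tool_pos': array([0.20641807, 0.64267033, 0.23129387]), 'tcp_rot': array([4.86215706e-01, 3.10373326e+00, 4.90244681e-05]), 'wrist_force': array([ 0.44967603,  0.14073058, -0.08096652]), 'torque': array([ 0.07200811, -0.02199188,  0.01354898]), 'grip_force': 0.0, 'width': 1.0012914049412125}
```

View pics/side0.png

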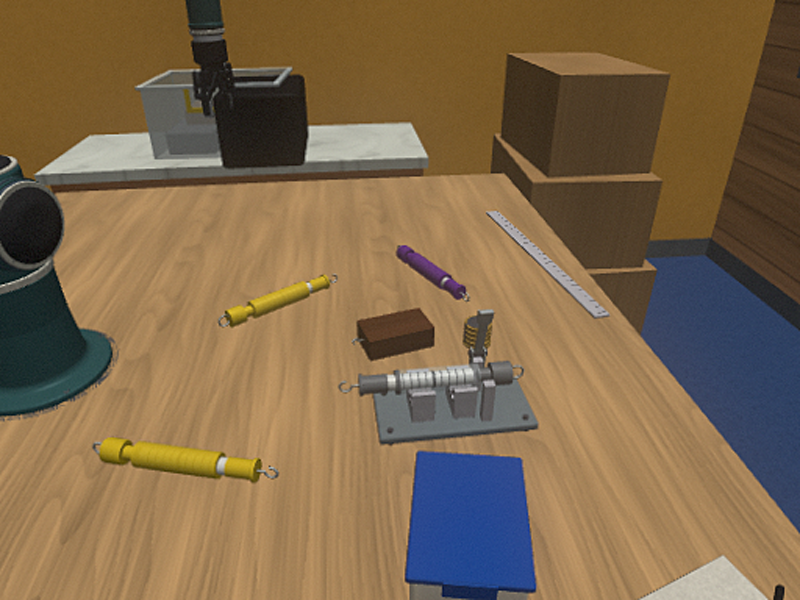

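View pics/top0.png

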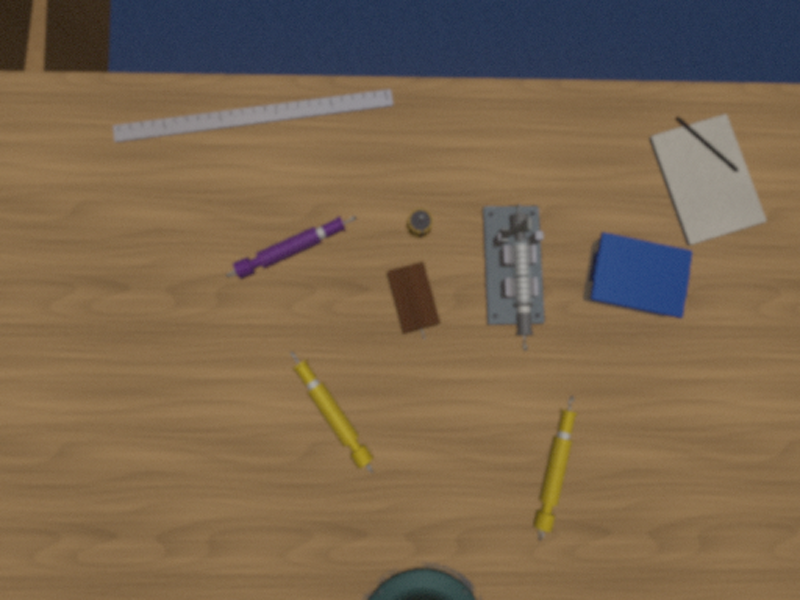

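The target is the grey/clear meter on the grey bench, at side (279,242) and top (334,170) in 512 px. The two yellow meters (side (113,293) and (178,193)) and the purple one (side (276,174)) are look-alikes. I'll fit the bench pose and confirm it in a crop.

```bash
cat > fit.py <<'E'
from h import *
from scipy.optimize import least_squares
def bw(par,P):
    c,s=np.cos(par[2]),np.sin(par[2]); P=np.atleast_2d(P); return np.c_[par[0]+c*P[:,0]-s*P[:,1],par[1]+s*P[:,0]+c*P[:,1],P[:,2]]
C=np.array([[110,50,16],[110,-50,16],[-100,-50,16],[-100,50,16]])/1e3
E
python3 - <<'E'
from fit import *
S=read_camera("side");T=read_camera("top")
uv=np.array([[485,207],[537,206],[544,323],[488,324]])*.64
f=least_squares(lambda q:(proj(T,bw(q,C))-uv).ravel(),[.6,0,0]);q=f.x;print(q,f.fun.round(1))
print("top-only cap etc. side proj",proj(S,bw(q,C)).round(1).tolist())
P=np.vstack([C,np.array([[-77,0,65],[-103,0,65],[-119,0,65],[77,0,65],[43,30,79],[43,34,151]])/1e3])
def crop(p,x0,y0,w,h,k):
    im=cv2.resize(p["color"][y0:y0+h,x0:x0+w,::-1],None,fx=k,fy=k,interpolation=cv2.INTER_CUBIC)
    for u,v in proj(p,bw(q,P)): cv2.drawMarker(im,(int((u+.5-x0)*k),int((v+.5-y0)*k)),(0,0,255),cv2.MARKER_CROSS,7,1)
    return im
a=crop(S,205,190,145,100,4);b=crop(T,303,125,50,100,4)
cv2.imwrite("pics/c1.png",np.hstack([a,b]))
E
```

```text
[ 0.61215765 -0.16142946  0.02321734] [-1.4 -0.7  1.3 -0.5  0.5  0.5 -0.4  0.6]
top-only cap etc. side proj [[328.2, 240.8], [342.8, 271.2], [240.4, 281.1], [236.1, 248.8]]
```

View pics/c1.png

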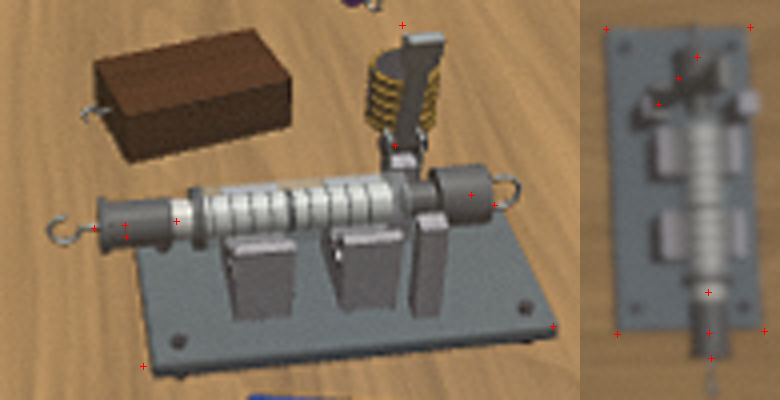

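Run:
```python
from fit import *
S=read_camera("side");T=read_camera("top")
s=lambda x,y:[x/4+205-.5,y/4+190-.5]
t=lambda x,y:[(x-580)/4+303-.5,y/4+125-.5]
CF=[-.119,0,.065];RP=[.043,-.030,.075]
sp=[(C[2],s(153,371)),(C[1],s(557,329)),(CF,s(103,226)),([-.077,0,.065],s(190,219)),([.1,0,0],None)][:4]
tp=[(C[0],t(606,28)),(C[1],t(746,27)),(C[2],t(760,328)),(C[3],t(616,328)),(CF,t(709,357))]
def res(q,sep=False):
    r=[]
    for p,L in((S,sp),(T,tp)):
        r.append(proj(p,bw(q,np.array([a for a,_ in L])))-np.array([b for _,b in L]))
    return r if sep else np.vstack(r).ravel()
for n,L in(("side",sp),("top",tp)):
    p=S if n=="side" else T
    g=least_squares(lambda q:(proj(p,bw(q,np.array([a for a,_ in L])))-np.array([b for _,b in L])).ravel(),[.61,-.16,.02]);print(n,g.x.round(4),g.fun.round(1))
f=least_squares(res,[.61,-.16,.02]);q=f.x;print(q.round(4));print(f.fun.reshape(-1,2).round(1).tolist())
print("tri capfront",tri(S,sp[2][1],T,tp[4][1]), bw(q,CF))
# clamp tab end in side: bar tip top (422,38)
np.save("q.npy",q)
for th in(1.3,1.45,1.57,1.7):
    c,sn=np.cos(th),np.sin(th)
    def bp(r,n): return [.043,.030-r*c+n*sn,.079+r*sn+n*c]
    print(th,"side tip",((proj(S,bw(q,[bp(.084,.004),bp(.084,-.004),bp(.0,0)]))-[205-.5,190-.5])*4).round(0).tolist(),"top",((proj(T,bw(q,[bp(.084,.004),bp(.084,-.004)]))-[303-.5,125-.5])*4+[580,0]).round(0).tolist())
```

```text
side [ 0.6166 -0.1624  0.0181] [-0.3 -1.1  1.3 -0.2  0.   0.5 -1.1  0.6]
top [ 0.6137 -0.1599  0.02  ] [-0.4 -0.3  0.6 -0.5  0.5  0.2 -0.3  0.9 -0.3 -0.3]
[ 0.6155 -0.1609  0.0218]
[[-0.8, -1.5], [0.6, -0.8], [-0.6, 0.2], [-1.7, 0.2], [-0.1, -0.9], [0.9, -1.1], [0.9, -0.4], [0.1, 0.3], [0.2, -1.0]]
tri capfront (array([ 0.49579676, -0.16294137,  0.0648643 ]), np.float64(0.0038166325772933988)) [[ 0.49648673 -0.1635096   0.065     ]]
1.3 side tip [[422.0, 31.0], [426.0, 43.0], [402.0, 144.0]] top [[720.0, 69.0], [733.0, 69.0]]
1.45 side tip [[416.0, 14.0], [420.0, 24.0], [402.0, 144.0]] top [[700.0, 68.0], [713.0, 68.0]]
1.57 side tip [[411.0, 4.0], [415.0, 12.0], [402.0, 144.0]] top [[683.0, 68.0], [697.0, 68.0]]
1.7 side tip [[405.0, -5.0], [409.0, 1.0], [402.0, 144.0]] top [[664.0, 69.0], [678.0, 68.0]]
```

Measured bench pose: origin (0.615, -0.161), yaw about 1.25°, and the cap's measured height of 65 mm agrees with the text. The crop confirms the grey meter in the V-blocks, with the clamp bar nearly upright at about 1.3 rad. Next I turn the tool so that it closes along bench y, then travel over.

Emit:
{"method": "drive_tool", "body": {"rows": [[0, 0, -6.4, 0, 0, 0, 0], [0, 0, -6.4, 0, 0, 0, 0], [0, 0, -6.3, 0, 0, 0, 0], [0, 0, 0, -0.0205, -0.036, 0, 0], [0, 0, 0, -0.0205, -0.036, 0, 0], [0, 0, 0, -0.0205, -0.036, 0, 0], [0, 0, 0, -0.0205, -0.036, 0, 0], [0, 0, 0, -0.0205, -0.036, 0, 0]]}}

```text
time: 1.97
tool_pos: [0.3135, 0.4635, 0.2313]
tcp_rot: [-0.037, 3.141, 0.0]
wrist_force: [1.7, 0.0, 1.0]
width: 0.002
grip_force: 0.0
```

Emit:
{"method": "drive_tool", "body": {"rows": [[0, 0, 0, -0.0205, -0.036, 0, 0], [0, 0, 0, -0.0205, -0.036, 0, 0], [0, 0, 0, -0.0205, -0.036, 0, 0], [0, 0, 0, -0.0205, -0.036, 0, 0], [0, 0, 0, -0.0205, -0.036, 0, 0], [0, 0, 0, -0.0205, -0.036, 0, 0], [0, 0, 0, -0.0205, -0.036, 0, 0], [0, 0, 0, -0.0205, -0.036, 0, 0]]}}

```text
time: 2.63
tool_pos: [0.4841, 0.1789, 0.2317]
tcp_rot: [-0.035, 3.14, 0.001]
wrist_force: [0.2, 0.4, 0.6]
width: 0.001
grip_force: 0.0
```

Emit:
{"method": "drive_tool", "body": {"rows": [[0, 0, 0, -0.0205, -0.036, 0, 0], [0, 0, 0, -0.0205, -0.036, 0, 0], [0, 0, 0, -0.0205, -0.036, 0, 0], [0, 0, 0, -0.0205, -0.036, 0, 0], [0, 0, 0, -0.0205, -0.036, 0, 0], [0, 0, 0, -0.0205, -0.036, 0, 0], [0, 0, 0, -0.0205, -0.03, 0, 0], [0, 0, 0, 0, 0, 0, 0]]}}

```text
time: 3.3
tool_pos: [0.6355, -0.0679, 0.2311]
tcp_rot: [-0.028, 3.139, -0.005]
wrist_force: [0.2, 1.1, 0.2]
width: -0.002
grip_force: 0.0
```

Emit:
{"method": "drive_tool", "body": {"rows": [[0, 0, 0, -0.0105, 0, 0.025, 0], [0, 0, 0, -0.011, 0, 0.025, 0], [0, 0, 0, 0, -0.012, 0.025, 0], [0, 0, 0, 0, -0.015, 0.02, 0], [0, 0, 0, 0, -0.02, 0, 0], [0, 0, 0, 0, 0, 0, 0]]}}

```text
time: 3.8
tool_pos: [0.6533, -0.1105, 0.1336]
tcp_rot: [0.033, -3.137, 0.001]
wrist_force: [0.2, 0.1, -0.4]
width: 0.003
grip_force: 0.0
```

Run:
```python
from fit import *
q=np.load("q.npy")
p=read_camera("side");T=read_camera("top")
s=status.read_state();d=s["tool_pos"]-[q[0],q[1],0];c,n=np.cos(q[2]),np.sin(q[2]);print("bench tcp",[c*d[0]+n*d[1],c*d[1]-n*d[0],d[2]],s["wrist_force"])
a=cv2.resize(p["color"][150:290,240:370,::-1],None,fx=4,fy=4,interpolation=cv2.INTER_CUBIC)
b=cv2.resize(T["color"][110:180,290:358,::-1],None,fx=4,fy=4,interpolation=cv2.INTER_CUBIC)
o=np.zeros((560,520+272,3),np.uint8);o[:,:520]=a;o[:280,520:]=b;cv2.imwrite("pics/c2.png",o)
```

```text
bench tcp [np.float64(0.040655773346957996), np.float64(0.051595604502925344), np.float64(0.13624363742971574)] [-0.00387051  0.71575045 -0.13718163]
```

View pics/c2.png

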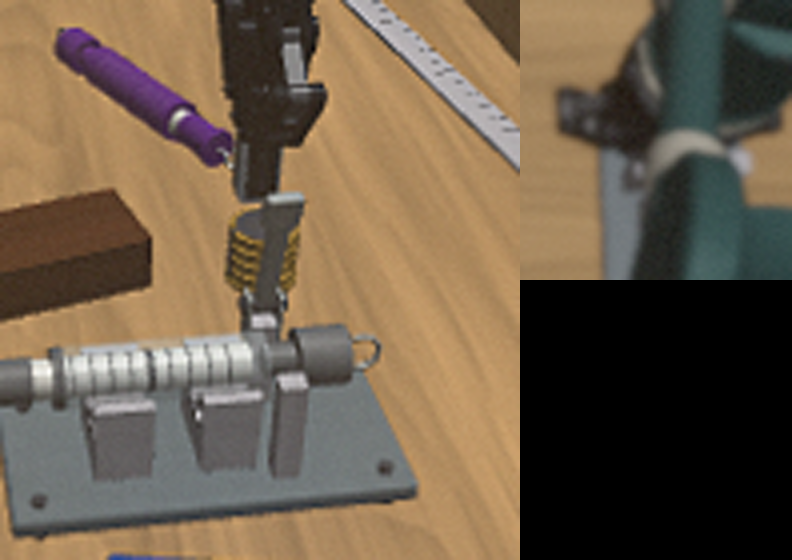

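The fingers are on the +y side of the tab, with fingertips at crop (258,197) and the bar tip at (285,200). Nothing has touched yet. Next I sweep the bar over along its arc.

Emit:
{"method": "drive_tool", "body": {"rows": [[0, 0, 0, -0.0025, -0.014, 0, 0], [0, 0, 0, 0, -0.012, 0, 0], [0, 0, 0, 0, -0.01, 0, 0], [0, 0, 0, 0, -0.008, 0.003, 0], [0, 0, 0, 0, -0.008, 0.005, 0], [0, 0, 0, 0, -0.008, 0.006, 0], [0, 0, 0, 0, -0.008, 0.008, 0], [0, 0, 0, 0, 0, 0, 0]]}}

```text
time: 4.57
tool_pos: [0.658, -0.1781, 0.1121]
tcp_rot: [0.034, -3.139, 0.001]
wrist_force: [0.6, -0.5, -0.7]
width: -0.001
grip_force: 0.0
```

Run:
```python
from fit import *
p=read_camera("side")
cv2.imwrite("pics/c3.png",cv2.resize(p["color"][150:290,240:370,::-1],None,fx=4,fy=4,interpolation=cv2.INTER_CUBIC))
```

```text
(no output)
```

View pics/c3.png

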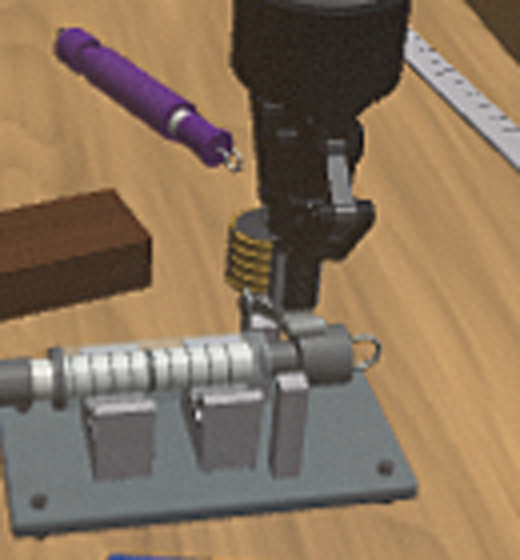

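The bar is swinging over: the tab shows below the fingertips at crop (305,325). I carry on down the arc.

Emit:
{"method": "drive_tool", "body": {"rows": [[0, 0, 0, 0, -0.007, 0.007, 0], [0, 0, 0, 0, -0.006, 0.007, 0], [0, 0, 0, 0, -0.005, 0.006, 0], [0, 0, 0, 0, -0.004, 0.005, 0], [0, 0, 0, 0, 0, 0.004, 0], [0, 0, 0, 0, 0, 0.002, 0], [0, 0, 0, 0, 0, 0, 0]]}}

```text
time: 5.2
tool_pos: [0.6594, -0.199, 0.0832]
tcp_rot: [0.035, -3.141, 0.001]
wrist_force: [0.1, 0.6, 0.2]
width: 0.001
grip_force: 0.0
```

Emit:
{"method": "drive_tool", "body": {"rows": [[0, 0, 0, 0, 0, 0.001, 0], [0, 0, 0, 0, 0, 0.001, 0], [0, 0, 0, 0, 0, 0.001, 0], [0, 0, 0, 0, 0, 0, 0]]}}

```text
time: 5.53
tool_pos: [0.6596, -0.1989, 0.0828]
tcp_rot: [-0.036, 3.141, -0.002]
wrist_force: [-5.5, -0.5, 12.4]
width: -0.002
grip_force: 6.0
```

Emit:
{"method": "drive_tool", "body": {"rows": [[0, 0, 0, 0, 0, 0, 0], [0, 0, 0, 0, 0, 0, 0], [0, 0, 0, 0, 0, -0.02, 0], [0, 0, 0, 0, 0, -0.03, 0], [0, 0, 0, 0, 0, -0.03, 0], [0, 0, 0, 0.036, 0.01, 0, 1], [0, 0, 0, 0.036, 0.01, 0, 1], [0, 0, 0, 0.037, 0.01, 0, 1]]}}

```text
time: 6.2
tool_pos: [0.5495, -0.1705, 0.1609]
tcp_rot: [-0.036, 3.14, -0.001]
wrist_force: [0.1, -0.7, 0.9]
width: 0.419
grip_force: 0.0
```

Emit:
{"method": "drive_tool", "body": {"rows": [[0, 0, 0, 0.037, 0.009, 0, 1], [0, 0, 0, 0, 0, 0, 1], [0, 0, 0, 0, 0, 0.02, 1], [0, 0, 0, 0, 0, 0.02, 1], [0, 0, 0, 0, 0, 0, 1]]}}

```text
time: 6.62
tool_pos: [0.5095, -0.1614, 0.1165]
tcp_rot: [0.036, -3.135, -0.004]
wrist_force: [-1.0, -0.3, -0.9]
width: 1.0
grip_force: 0.0
```

Run:
```python
from fit import *
q=np.load("q.npy")
p=read_camera("side");T=read_camera("top")
s=status.read_state();d=s["tool_pos"]-[q[0],q[1],0];c,n=np.cos(q[2]),np.sin(q[2]);print("bench tcp",[c*d[0]+n*d[1],c*d[1]-n*d[0],d[2]],s["wrist_force"],s["width"])
a=cv2.resize(p["color"][150:290,200:350,::-1],None,fx=4,fy=4,interpolation=cv2.INTER_CUBIC)
b=cv2.resize(T["color"][120:230,306:356,::-1],None,fx=4,fy=4,interpolation=cv2.INTER_CUBIC)
o=np.zeros((560,800,3),np.uint8);o[:,:600]=a;o[:440,600:]=b;cv2.imwrite("pics/c4.png",o)
```

```text
bench tcp [np.float64(-0.10353643182886631), np.float64(0.0009114908744385249), np.float64(0.11955176220964481)] [-0.22464666 -0.26815136  0.20331238] 1.0015352779708997
```

View pics/c4.png

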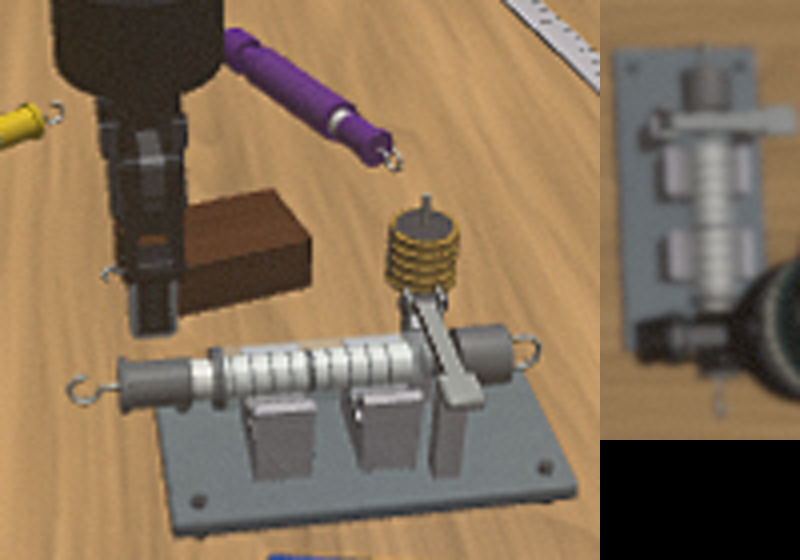

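The bar lies shut across the neck with its tab on the rest post (crop (463,390)), and the open fingers straddle the cap's axis at crop (153,330). I go down, then close with a moderate grip.

Emit:
{"method": "drive_tool", "body": {"rows": [[0, 0, 0, 0, -0.001, 0.02, 1], [0, 0, 0, 0, 0, 0.02, 1], [0, 0, 0, 0, 0, 0.02, 1], [0, 0, 0, 0, 0, 0.014, 1], [0, 0, 0, 0, 0, 0, 1], [0, 0, 0, 0, 0, 0, 1]]}}

```text
time: 7.22
tool_pos: [0.5131, -0.1637, 0.0466]
tcp_rot: [0.036, -3.141, -0.0]
wrist_force: [0.4, -0.1, 1.1]
width: 0.996
grip_force: 0.0
```

Emit:
{"method": "drive_tool", "body": {"rows": [[0, 0, 0, 0, 0, 0, 0], [0, 0, 0, 0, 0, 0, 0], [0, 0, 0, 0, 0, 0, 0], [0, 0, 0, 0, 0, 0, 0], [0, 0, 0, 0, 0, 0, 0], [0, 0, 0, 0, 0, 0, 0], [0, 0, 0, 0, 0, 0, 0], [0, 0, 0, 0, 0, 0, 0]], "force": 40}}

```text
time: 7.88
tool_pos: [0.513, -0.1639, 0.0468]
tcp_rot: [-0.035, 3.141, -0.001]
wrist_force: [-0.5, -2.0, 2.6]
width: 0.267
grip_force: 39.1
```

Emit:
{"method": "drive_tool", "body": {"rows": [[0, 0, 0, 0.004, 0, 0, 0], [0, 0, 0, 0.006, 0, 0, 0], [0, 0, 0, 0.008, 0, 0, 0], [0, 0, 0, 0.008, 0, 0, 0], [0, 0, 0, 0.008, 0, 0, 0], [0, 0, 0, 0.008, 0, 0, 0], [0, 0, 0, 0.006, 0, 0, 0], [0, 0, 0, 0, 0, 0, 0]]}}

```text
time: 8.55
tool_pos: [0.4639, -0.1648, 0.0464]
tcp_rot: [-0.035, 3.141, -0.0]
wrist_force: [5.3, -0.2, -0.6]
width: 0.268
grip_force: 39.2
```

Emit:
{"method": "drive_tool", "body": {"rows": [[0, 0, 0, 0, 0, 0, 0], [0, 0, 0, 0, 0, 0, 0]]}}

```text
time: 8.72
tool_pos: [0.4652, -0.1648, 0.0465]
tcp_rot: [-0.035, 3.14, -0.0]
wrist_force: [3.8, -0.7, -0.1]
width: 0.267
grip_force: 39.2
```

```bash
cat > look.py <<'E'
from fit import *
import sys
q=np.load("q.npy")
ims=[read_camera("side")["color"].astype(float) for _ in range(4)]
im=np.mean(ims,0).clip(0,255).astype(np.uint8)
x0,y0,w,h=205,215,115,60
k=6.9
cv2.imwrite(sys.argv[1],cv2.resize(im[y0:y0+h,x0:x0+w,::-1],None,fx=k,fy=k,interpolation=cv2.INTER_CUBIC))
p=read_camera("side");s=status.read_state();print(s["tool_pos"],s["wrist_force"],s["grip_force"],s["width"])
xs=np.array([-.127,-.117,-.107,-.097,-.087,-.077,-.067,-.057,-.047,-.037])
print("bench x -> crop px",[(round(x*1e3),((v-[x0-.5,y0-.5])*k).round(0).tolist()) for x,v in zip(xs,proj(p,bw(q,np.c_[xs,xs*0,xs*0+.065])))])
E
python3 look.py pics/c5.png
```

```text
[ 0.46528911 -0.16483085  0.04643975] [ 4.07810926 -0.71723713  0.03523163] 39.20056879520416 0.26830520244505446
bench x -> crop px [(-127, [146.0, 221.0]), (-117, [180.0, 218.0]), (-107, [214.0, 215.0]), (-97, [248.0, 213.0]), (-87, [282.0, 210.0]), (-77, [316.0, 207.0]), (-67, [350.0, 204.0]), (-57, [384.0, 201.0]), (-47, [417.0, 199.0]), (-37, [450.0, 196.0])]
```

View pics/c5.png

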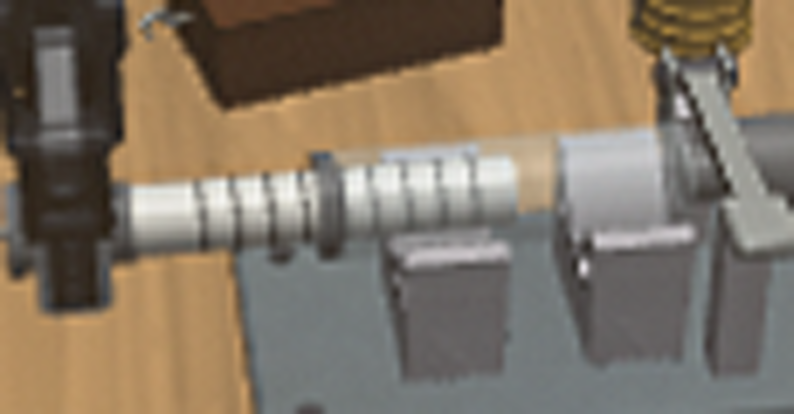

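Rings 10 to 40 stand outside, at crop x of about 205, 240, 275 and 308. The collar's front is at about 313, so the plunger is out about 42–43 mm; the meter crept about 4–5 mm, as the text says. I pull 7 mm more and measure the rings by their profile.

Emit:
{"method": "drive_tool", "body": {"rows": [[0, 0, 0, 0.003, 0, 0, 0], [0, 0, 0, 0.003, 0, 0, 0], [0, 0, 0, 0.001, 0, 0, 0], [0, 0, 0, 0, 0, 0, 0], [0, 0, 0, 0, 0, 0, 0], [0, 0, 0, 0, 0, 0, 0]]}}

```text
time: 9.47
tool_pos: [0.4582, -0.1649, 0.0464]
tcp_rot: [-0.035, 3.141, -0.0]
wrist_force: [6.1, -1.2, 0.0]
width: 0.27
grip_force: 39.2
```

```bash
cat >> look.py <<'E'
# brightness along the axis, averaged over lines at several heights on the plunger
X=np.linspace(-.130,-.04,361)
g=cv2.cvtColor(im,cv2.COLOR_RGB2GRAY).astype(np.float32);L=[]
for yy,zz in((-.010,.063),(-.0095,.0655),(-.0085,.068),(-.0105,.065)):
    uv=proj(p,bw(q,np.c_[X,X*0+yy,X*0+zz])).astype(np.float32)
    L.append(cv2.remap(g,uv[:,:1],uv[:,1:],cv2.INTER_CUBIC)[:,0])
m=np.mean(L,0)
from scipy.signal import find_peaks
pk,_=find_peaks(-m,prominence=8);print("dark at mm",[(round(X[i]*1e3,1),int(m[i])) for i in pk])
print([(round(X[i]*1e3),int(m[i])) for i in range(0,361,4)])
E
python3 look.py pics/c6.png
```

```text
[ 0.45826254 -0.16495262  0.04641349] [ 5.29464677 -0.67474531  0.98669705] 39.178099036216736 0.2641640676345662
bench x -> crop px [(-127, [146.0, 221.0]), (-117, [180.0, 218.0]), (-107, [214.0, 215.0]), (-97, [248.0, 213.0]), (-87, [282.0, 210.0]), (-77, [316.0, 207.0]), (-67, [350.0, 204.0]), (-57, [384.0, 201.0]), (-47, [417.0, 199.0]), (-37, [450.0, 196.0])]
dark at mm [(np.float64(-118.5), 81), (np.float64(-108.5), 78), (np.float64(-98.2), 79), (np.float64(-88.2), 79), (np.float64(-78.0), 46), (np.float64(-68.8), 98), (np.float64(-58.2), 100), (np.float64(-48.2), 89)]
[(-130, 120), (-129, 120), (-128, 121), (-127, 122), (-126, 121), (-125, 121), (-124, 121), (-123, 122), (-122, 128), (-121, 128), (-120, 107), (-119, 85), (-118, 85), (-117, 100), (-116, 113), (-115, 120), (-114, 123), (-113, 123), (-112, 127), (-111, 126), (-110, 105), (-109, 82), (-108, 79), (-107, 93), (-106, 107), (-105, 119), (-104, 123), (-103, 123), (-102, 128), (-101, 127), (-100, 107), (-99, 85), (-98, 80), (-97, 91), (-96, 106), (-95, 118), (-94, 123), (-93, 122), (-92, 127), (-91, 128), (-90, 108), (-89, 85), (-88, 79), (-87, 92), (-86, 106), (-85, 118), (-84, 125), (-83, 125), (-82, 121), (-81, 111), (-80, 85), (-79, 58), (-78, 46), (-77, 53), (-76, 65), (-75, 79), (-74, 83), (-73, 79), (-72, 88), (-71, 102), (-70, 105), (-69, 98), (-68, 104), (-67, 119), (-66, 128), (-65, 129), (-64, 129), (-63, 128), (-62, 129), (-61, 132), (-60, 123), (-59, 105), (-58, 101), (-57, 115), (-56, 125), (-55, 127), (-54, 128), (-53, 127), (-52, 128), (-51, 134), (-50, 124), (-49, 100), (-48, 90), (-47, 105), (-46, 122), (-45, 127), (-44, 128), (-43, 127), (-42, 126), (-41, 131), (-40, 124)]
```

View pics/c6.png

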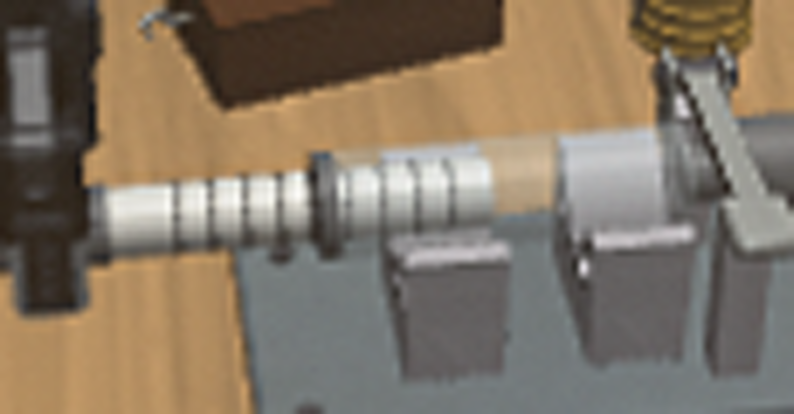

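The picture shows rings 10 to 40 outside and the broad ring at the collar's front edge: crop x is about 313, its middle within about 1 mm of the rim. The pull of about 5.3 N and the tool's 55 mm travel less about 4.5 mm of creep both agree with 0.050. The bar is still shut. I hold briefly, then hand in.

Emit:
{"method": "drive_tool", "body": {"rows": [[0, 0, 0, 0, 0, 0, 0], [0, 0, 0, 0, 0, 0, 0], [0, 0, 0, 0, 0, 0, 0], [0, 0, 0, 0, 0, 0, 0], [0, 0, 0, 0, 0, 0, 0], [0, 0, 0, 0, 0, 0, 0]]}}

```text
time: 10.22
tool_pos: [0.4583, -0.165, 0.0464]
tcp_rot: [-0.036, 3.141, -0.0]
wrist_force: [5.2, -0.4, -0.2]
width: 0.269
grip_force: 39.2
```

```bash
python3 -c "
from workcell import workorder; print(workorder.finish_job())"
```

```text
the job is handed in; nothing more can be done
None
```

The job is handed in: the clamp bar is shut over the neck, and the arm is holding the plunger steady with the broad ring at the rim (about 0.050 m, about 5.2 N pull). The hand-in call gave no verdict.

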